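Open the sprung hold-down and put the checked steering shaft in the crate

ROBOT

A 6-joint arm with a two-finger parallel gripper is mounted at the origin on the work surface. World frame = base frame: x ahead of the robot, y to its left, z up, the work surface at z = 0. Lengths are in m, angles in rad, forces in N, time in s.
With the tool pointing down it reaches from about 0.325 to 0.925 m from the base axis. Payload 3.1 kg.
Tool frame: the origin (TCP) lies on the mounting face of the last link; the fingertips stand 173 mm ahead of it and the grasp point (between the pads) lies 155 mm ahead of it; z points along the fingers, y is the line along which they close (so a half turn about z gives the same grasp; the last joint's range is limited). The gripper opens to 85 mm and grips with 20 to 120 N. Pads are 22 mm wide; open, the fingers measure 114 mm over their backs; the gripper's body (76 mm by 85 mm) begins 54 mm behind the grasp point. The pads swing forward as they close: fully open they stand 13 mm farther back than shut.
Start: joints at [0.997, 0.217, 1.613, -0, 1.311, -0.112], TCP at [0.278, 0.56, 0.405] pointing down, gripper open.
Joint ranges: [-2.75, 2.75], [-0.78, 2.1], [0.31, 2.55], [-1.13, 4.27], [0.13, 2.63], [-2.58, 2.58]. Speed limits (rad/s): [2.79, 2.79, 3.14, 3.14, 3.14, 3.14].

INTERFACE

Orientations are given as a unit quaternion [w, x, y, z].
In Python, from workcell import robot gives the robot as it stands.
- The arm moves only by the shell command python3 -m inch 'ROWS' [OPENING] [FORCE]. ROWS is JSON, a list that holds one entry, the list of rows, each a list of 6 numbers: the shift along the tool's x, y, z in m, then the turn, a rotation vector about the tool's x, y, z in degrees. In form: [[[dx, dy, dz, rx, ry, rz], ...]]. A call has 1 to 5 rows; each row is the pose to reach, as a shift and turn from the pose commanded when the call began, along the tool's axes at that moment; what a row does not reach only later rows make up. A row lasts 1/12 s, in which the tool goes at most 41.7 mm and 7.16 degrees, less where a joint would pass 70% of its speed; a pose out of reach is approached as far as the arm can. A call with a gripper value outside its range is refused whole. OPENING is the gripper command: -1 is fully open, 1 is shut, values between are in proportion, set as the call begins (- or left out, the last holds). The fingers move at their own pace and stop on an object; FORCE is the grip in N (left out, the last holds). Time passes only in rows, so rows that repeat a pose let the fingers close. It gives the time, the measured TCP pose, the force, the opening and the grip force at its end, in the units of the state.
- robot.observe(): the state, without advancing time (a new reading comes with each control period).
- robot.camera(name): name is "scene" or "top"; returns a dict with "pixels" (384x512x3 uint8, blue, green, red), "fx", "fy", "cx", "cy" (pixels), "R" (3x3) and "t" (3): a world point X has camera coordinates R X + t. Camera axes: x right, y down, z forward; pixel columns grow to the right and rows downward; lengths in m; the calibration is good to about 2 mm. A picture is of the moment at which its call begins. There is no depth.
- robot.finish_job(): hands the job in; it is judged then, once.
Trained networks look in a picture, given as the dict that the camera call returned (one of the last four; its "shot" number tells which), for a name from the list of things; names that differ only in an ending like _2 or _b are one class to them, and where a whole thing is asked for, a point or a joint stands for the part that bears it (a point fixed in the world has none). Each returns a list of dicts, best first, with "conf" (0 to 1); they miss things now and then, are a little off and sometimes report something else, mostly with a low value. They report only what shows in the picture. A call takes as long as a camera call.
- robot.look_for(picture, name): "rect" ([left, top, width, height] in pixels, round what is visible of it).
- robot.spot_point(picture, name): "position" ([column, row] in pixels: a listed point, or the origin of a listed thing).
The state is a dict: "time_s": time; "joints": joint angles; "joint_velocities": joint speeds; "joint_torque": joint torques, N m; "position": TCP position; "eef_rot": TCP orientation; "ft_force": force on the tool from outside, world axes, zero at the start; "ft_torque": the same for the moment, N m; "finger_gap": finger opening in m; "grasp_force": force on a finger pad.
Only numpy, scipy, OpenCV 4.12 (cv2) and the standard library are available. Lean on these libraries where they do the work, as an engineer would, in place of code of your own. Each camera call takes 0.05 s, during which the arm holds its last target. There are 200 camera calls.

TASK

The steering shaft on the green checking stand has been checked. Swing the stand's hold-down arm up by its red crossbar until it goes over centre and stays fully open by itself, then lift the shaft out of the vees and lay it flat in the empty bay of the wooden crate, along the bay, without dropping it. Leave the arm open and do not disturb the stub axle already in the crate, the dial gauge or the bearing.

Things in the scene. Friction and masses are not known exactly. Their poses are not given: they have to be found in the camera images.
- clamp_arm (a joint): angle of the hold-down arm: 0 = clamped, level, its rubber foot pressing on the shaft; grows as the crossbar is lifted; 1.95 rad = fully open against its stop, leaning back beyond upright. A spring strut presses it down with about 8 N at the crossbar when closed (less as it rises); from about 1.0 rad (57 degrees) on the strut drives it the other way, and it swings by itself in under a second to the stop and stays there. Let go earlier, it falls shut.
- clamp_pivot (a point): hinge axis of the arm in the green clevis at the back of the stand, 105 mm above the bench, fixed. x of this frame points to the back of the stand (from crossbar to pivot, away from the robot), y along the hinge axis, z up. The closed arm (steel bar 22 mm wide, 12 mm thick) runs from here 210 mm along -x to the crossbar; the arm turns about +y. Clevis: 44 mm long, 44 mm wide, 120 mm high.
- crossbar (a point): middle of the arm's T-shaped crossbar, on its axis, 210 mm from the hinge axis; moves with the arm. The bar lies along y, 134 mm long; two red round grips 16 mm in diameter, each from 13 to 67 mm either side of the middle; steel boss 22 mm in diameter between them. Arm closed: axis 105 mm above the bench and 15 mm in front of the base plate's front edge, nothing under it.
- vee_rest (a point): where the middle of the shaft rests in the stand: on the shaft's axis, half-way between the vee blocks, 60 mm above the bench, 120 mm in front of (-x of) the hinge axis. Same axes as clamp_pivot. The vee blocks are 25 mm thick, centred 55 mm either side along y, 60 mm long in x, tops 67 mm above the bench. Green base plate 250 x 170 mm, 14 mm thick, from 75 mm in front of to 175 mm behind this point.
- shaft: loose steel steering shaft, 0.4 to 0.75 kg; origin on its axis, at its centre, midway along the plain round tube; its y axis runs along the shaft. Tube 24 mm in diameter from y = -85 to +80 mm; splined end 19 mm in diameter to y = -117 mm; fork (yoke), 38 mm wide over its ears, from y = +80 to +120 mm. Rests in the vees by its tube, up to 8 mm off along y; free of fixings once the arm is up: lifts straight up.
- bay_floor (a point): middle of the inner floor of the crate's empty bay (the bay on the robot's side), 10 mm above the bench. The bay is 126 mm wide along this frame's x and 280 mm long along its y; x points to the other bay, z up. Outer walls 10 mm thick, tops 56 mm above the bench; the divider to the other bay 50 mm. The crate is fixed.
- stub_axle: rusty stub axle lying in the crate's other bay, along it: stub 22 mm and bell 44 mm in diameter, 195 mm long, origin on its axis; leave alone
- dial_gauge: dial gauge on a magnetic stand standing between stand and crate, towards their far ends, 220 mm high, base 50 x 58 mm; its dial reaches 76 mm to the side; origin under its base; leave alone
- bearing: steel wheel bearing ring lying in front of the robot, between stand and crate, 72 mm in diameter, 34 mm high, origin under its centre; leave alone

How it is judged:
By the outcome, as a careful person would: the job done as asked, in the order asked, and still so for the second after the job is handed in, with the robot touching nothing.
It also fails if it takes over 62 s, if anything falls off the work surface, if the arm or the gripper's body presses on something with over 40 N, if the wrist force passes 120 N, or if a joint passes its speed limit or range.

## Working session

There is one attempt and no reset: what is moved stays moved. The work goes in short steps, Python scripts to look and compute and a shell command to move; the robot and the scene stay as the last step left them, time stands still between calls to the robot, and variables do not carry over. Pictures are saved under pics/ and viewed, at most 13 in all, crops included, and the job is handed in when it is done.

```bash
mkdir -p pics; cat > h.py <<'E'
import numpy as np, cv2
from workcell import robot
def ray(c,px):
    R=np.array(c["R"]);t=np.array(c["t"])
    d=R.T@np.array([(px[0]-c["cx"])/c["fx"],(px[1]-c["cy"])/c["fy"],1]); return -R.T@t,d
def onz(c,px,z):
    o,d=ray(c,px); return o+d*(z-o[2])/d[2]
def tri(a,b):
    (o,d),(p,e)=a,b
    s=np.linalg.lstsq(np.c_[d,-e],p-o,rcond=None)[0]
    x,y=o+s[0]*d,p+s[1]*e; return (x+y)/2,np.linalg.norm(x-y)
def proj(c,X):
    q=np.array(c["R"])@np.array(X)+np.array(c["t"]); return [c["fx"]*q[0]/q[2]+c["cx"],c["fy"]*q[1]/q[2]+c["cy"]]
E
python3 - <<'E'
from h import *
np.set_printoptions(precision=3,suppress=True)
cs={n:robot.camera(n) for n in("scene","top")}
cv2.imwrite("pics/a.png",np.hstack([cs["scene"]["pixels"],cs["top"]["pixels"]])[:, :]) 
for n in cs: cv2.imwrite(f"pics/{n}0.png",cv2.resize(np.array(cs[n]["pixels"]),(800,600)))
Z=dict(clamp_pivot=.105,crossbar=.105,vee_rest=.06,shaft=.06,bay_floor=.01,stub_axle=.032,dial_gauge=0,bearing=0)
for k,z in Z.items():
    P={}
    for n,c in cs.items():
        for r in robot.spot_point(c,k)[:2]:
            print(k,n,round(r["conf"],2),np.array(r["position"]),onz(c,r["position"],z)[:2])
            P.setdefault(n,ray(c,r["position"]))
    if len(P)==2: print("  tri",*tri(P["scene"],P["top"]))
s=robot.observe();print(s["position"],s["eef_rot"],s["finger_gap"])
for n in cs: print(n, ray(cs[n],(256,192)))
E
```

```text
clamp_pivot scene 0.66 [389.3 236.5] [0.705 0.287]
clamp_pivot top 0.83 [133.9 141.6] [0.692 0.282]
  tri [0.695 0.286 0.095] 0.004010330870004271
crossbar scene 0.8 [365.8 167.9] [0.493 0.237]
crossbar top 0.84 [148.7 223.1] [0.499 0.238]
  tri [0.499 0.237 0.109] 0.0006732274286746266
vee_rest scene 0.84 [372.4 211.1] [0.584 0.26 ]
vee_rest scene 0.61 [130.1 224.7] [ 0.735 -0.225]
vee_rest top 0.62 [145.8 190. ] [0.583 0.259]
  tri [0.583 0.26  0.059] 0.0014766518894330557
shaft scene 0.83 [370.  210.9] [0.585 0.255]
shaft top 0.8 [144.8 190.2] [0.583 0.261]
shaft top 0.64 [149.5 224.6] [0.499 0.246]
  tri [0.583 0.258 0.059] 0.005823383885667382
bay_floor scene 0.72 [147.5 193.4] [ 0.575 -0.259]
bay_floor top 0.69 [148.2 189.4] [0.593 0.264]
  tri [0.67  0.032 0.217] 0.42991864186482787
stub_axle scene 0.59 [128.9 223.9] [ 0.706 -0.245]
stub_axle top 0.81 [348.3 154.4] [ 0.684 -0.242]
  tri [ 0.69  -0.25   0.015] 0.009255352238505234
dial_gauge scene 0.94 [226.9 258.9] [ 0.731 -0.023]
dial_gauge top 0.64 [262.9 139.9] [ 0.728 -0.027]
dial_gauge top 0.64 [132.8 136.6] [0.733 0.313]
  tri [ 0.729 -0.025 -0.002] 0.0028446747036443977
bearing scene 0.72 [262.6 178.4] [ 0.444 -0.005]
bearing scene 0.3 [386.3 239.4] [0.6 0.3]
bearing top 0.73 [254.8 248.1] [ 0.448 -0.008]
  tri [ 0.447 -0.006  0.002] 0.003501867340877329
[0.278 0.56  0.405] [0.    0.229 0.973 0.   ] 0.08545412602555709
scene (array([1.394, 0.17 , 0.732]), array([-0.764, -0.154, -0.627]))
top (array([0.407, 0.003, 1.17 ]), array([ 0.155, -0.011, -0.988]))
```

View pics/scene0.png

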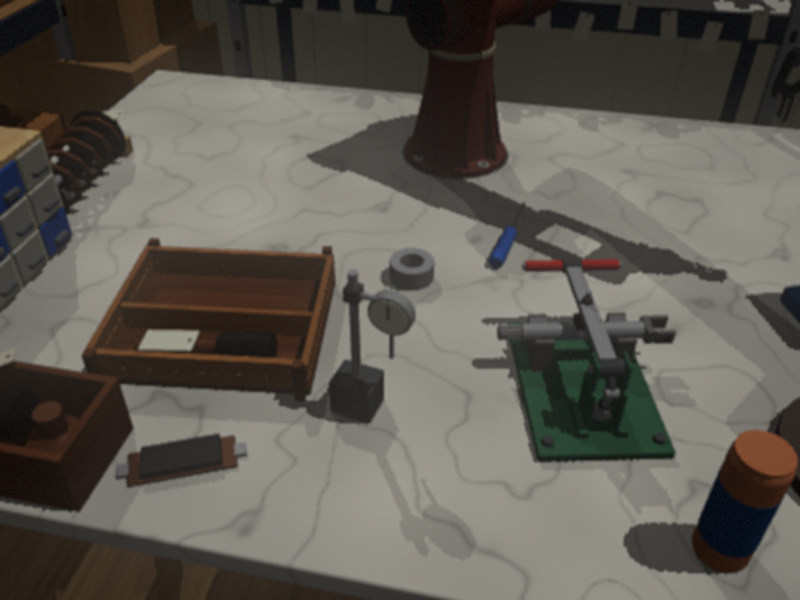

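View pics/top0.png

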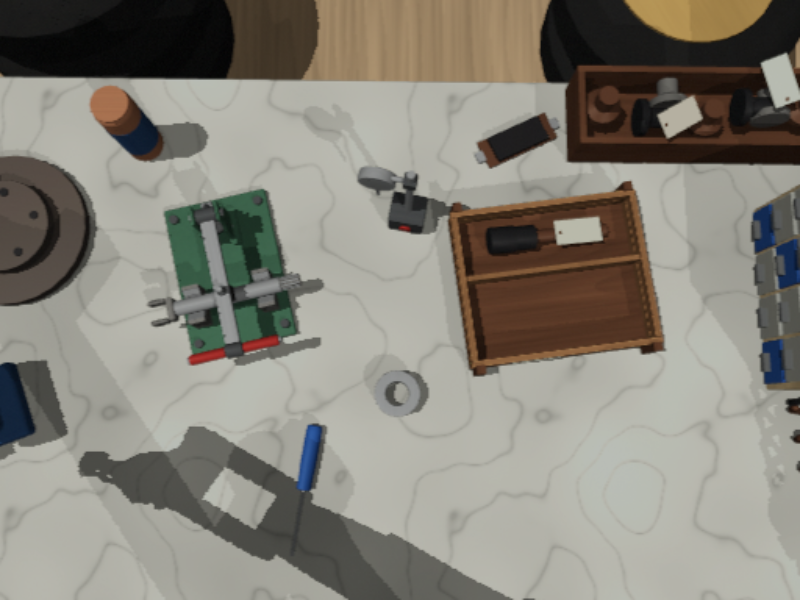

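The scene view shows the closed stand at about (590,340), with the crate at (215,320) and its near bay empty. In the top view the crossbar is at (235,350), the fork is on the left (+y) at (165,308), and the empty bay is centred near (563,315). Next I'll refine the stand's yaw and the bay.

```bash
python3 - <<'E'
from h import *
np.set_printoptions(precision=3,suppress=True)
c=robot.camera("top"); im=np.array(c["pixels"])
b,g,r=[im[...,i].astype(int) for i in range(3)]
m=(r>110)&(g<60)&(b<60); m[:, 220:]=0;m[:200]=0
ys,xs=np.nonzero(m); W=np.array([onz(c,p,.108)[:2] for p in zip(xs,ys)])
mu=W.mean(0);u=np.linalg.svd(W-mu)[2][0]; u*=np.sign(u[1]); t=(W-mu)@u
print(len(W),"bar centre",mu+u*(t.max()+t.min())/2,"len",np.ptp(t),"yaw",np.degrees(np.arctan2(-u[0],u[1])))
# ortho at floor z=.01 : px = 1.5/mm ; col from y=-.05 to -.45, row from x=.80 down to .45
q=np.array([[.8,-.05],[.8,-.45],[.45,-.45],[.45,-.05]])
H=cv2.getPerspectiveTransform(np.float32([proj(c,[*p,.01]) for p in q]),np.float32([[0,0],[600,0],[600,525],[0,525]]))
cv2.imwrite("pics/bay.png",cv2.warpPerspective(im,H,(600,525)))
E
```

```text
262 bar centre [0.498 0.236] len 0.13165895165636107 yaw 13.964885700430779
```

View pics/bay.png

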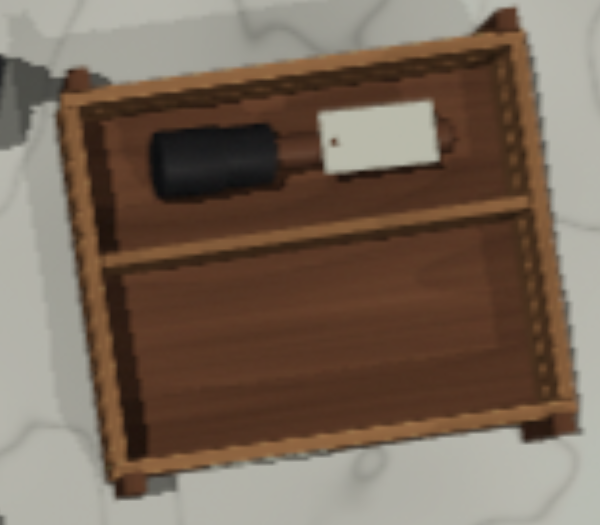

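Findings: the stand's yaw is 14°, the crossbar is at (0.498, 0.236), the bay is centred near (0.571, −0.259) with a yaw of 8°, and the bay is clear. I'll move above the −y red grip with the tool's y along the stand's x.

```bash

python3 -m inch '[[[-0.025,-0.015,0,0,0,0],[-0.05,-0.03,0,0,0,0],[-0.075,-0.045,0,0,0,0],[-0.1,-0.06,0,0,0,0],[-0.1225,-0.074,0,0,0,0]]]' -0.3
python3 -m inch '[[[-0.025,-0.015,0,0,0,0],[-0.05,-0.03,0,0,0,0],[-0.075,-0.045,0,0,0,0],[-0.1,-0.06,0,0,0,0],[-0.1225,-0.074,0,0,0,0]]]'
python3 -m inch '[[[-0.025,-0.015,0,0,0,0],[-0.05,-0.03,0,0,0,0],[-0.075,-0.045,0,0,0,0],[-0.1,-0.06,0,0,0,0],[-0.1225,-0.074,0,0,0,0]]]'
python3 -m inch '[[[0,0,0,0,0,6],[0,0,0,0,0,12],[0,0,0,0,0,18],[0,0,0,0,0,24],[0,0,0,0,0,30]]]'
python3 -m inch '[[[0,0,0,0,0,6],[0,0,0,0,0,12],[0,0,0,0,0,19.4],[0,0,0,0,0,19.4],[0,0,0,0,0,19.4]]]'
python3 - <<'E'
from h import *
from scipy.spatial.transform import Rotation as Ro
s=robot.observe();q=s["eef_rot"];R=Ro.from_quat([*q[1:],q[0]]).as_matrix();print(s["position"],R.round(3),s["finger_gap"],s["joints"])
c=robot.camera("scene");cv2.imwrite("pics/s1.png",cv2.resize(np.array(c["pixels"])[80:272,220:476],(800,600)))
E
```

```text
time_s: 1.37
position: [0.3558, 0.4375, 0.4048]
eef_rot: [0.0, 0.229, 0.973, 0.0]
ft_force: [0.7, 0.4, 0.2]
finger_gap: 0.0554
grasp_force: 0.0
time_s: 1.78
position: [0.4326, 0.3165, 0.405]
eef_rot: [0.0, 0.229, 0.973, 0.0]
ft_force: [-0.2, -0.0, 0.4]
finger_gap: 0.0551
grasp_force: 0.0
time_s: 2.2
position: [0.5093, 0.1956, 0.4049]
eef_rot: [0.0, 0.229, 0.973, 0.0]
ft_force: [-1.0, 0.0, -1.3]
finger_gap: 0.0556
grasp_force: 0.0
time_s: 2.62
position: [0.5086, 0.1969, 0.4048]
eef_rot: [0.0, 0.475, 0.88, 0.0]
ft_force: [-0.0, -0.6, 0.5]
finger_gap: 0.0556
grasp_force: 0.0
time_s: 3.03
position: [0.5085, 0.1971, 0.4048]
eef_rot: [0.0, 0.614, 0.79, 0.0]
ft_force: [-0.3, -0.0, 1.1]
finger_gap: 0.0554
grasp_force: 0.0
[0.50854658 0.19705389 0.40476063] [[-0.247  0.969  0.   ]
 [ 0.969  0.247  0.   ]
 [-0.     0.    -1.   ]] 0.05538284190695357 [ 2.40967274e-01  4.75550025e-02  1.80207246e+00 -6.11497041e-07
  1.29187332e+00 -8.71535186e-03]
```

```bash

python3 -m inch '[[[0,0,0.03,0,0,0],[0,0,0.06,0,0,0],[0,0,0.09,0,0,0],[0,0,0.12,0,0,0],[0,0,0.145,0,0,0]]]'
python3 -m inch '[[[0,0,0,0,0,0],[0,0,0,0,0,0]]]'
python3 - <<'E'
from h import *
c=robot.camera("scene");cv2.imwrite("pics/s1.png",cv2.resize(np.array(c["pixels"])[80:272,220:476],(800,600)))
E
```

```text
time_s: 3.5
position: [0.5079, 0.1969, 0.2577]
eef_rot: [-0.0, 0.614, 0.79, -0.001]
ft_force: [-0.4, 0.0, -0.5]
finger_gap: 0.0552
grasp_force: 0.0
time_s: 3.67
position: [0.5078, 0.1969, 0.2583]
eef_rot: [-0.001, 0.614, 0.789, -0.002]
ft_force: [-0.3, 1.1, -0.0]
finger_gap: 0.0555
grasp_force: 0.0
```

View pics/s1.png

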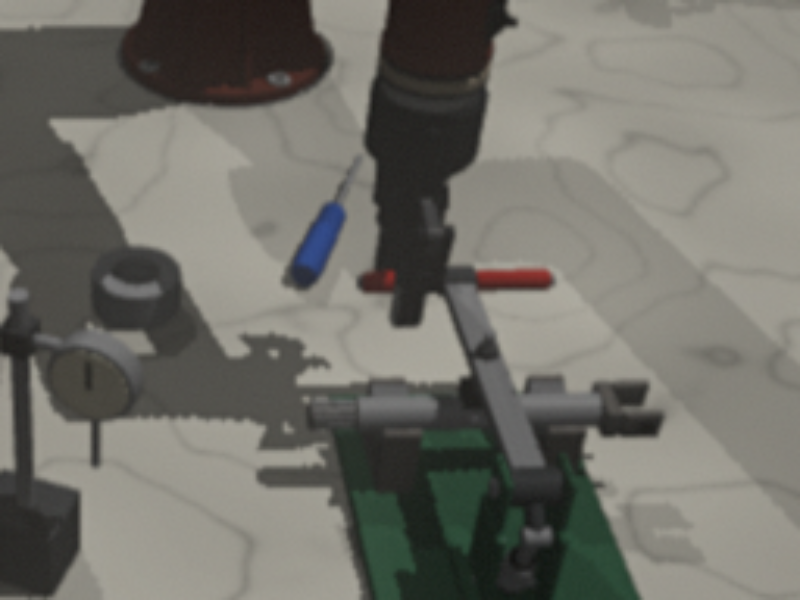

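The fingers straddle the left red grip at (405,285). I'll close them and start the arc.

```bash

python3 -m inch '[[[0,0,0,0,0,0],[0,0,0,0,0,0],[0,0,0,0,0,0],[0,0,0,0,0,0],[0,0,0,0,0,0]]]' 1 40
python3 -m inch '[[[0,0,0,0,0,0],[0,0,0,0,0,0],[0,0,-0.01,0,0,0],[0,0.001,-0.021,0,0,0],[0,0.001,-0.021,0,0,0]]]'
python3 - <<'E'
from h import *
s=robot.observe();print(s["ft_torque"],s["ft_force"])
E
```

```text
time_s: 4.13
position: [0.5083, 0.1971, 0.2617]
eef_rot: [-0.0, 0.614, 0.789, -0.001]
ft_force: [-5.5, -1.2, 6.7]
finger_gap: 0.0145
grasp_force: 38.9
time_s: 4.55
position: [0.5091, 0.1972, 0.2818]
eef_rot: [-0.001, 0.615, 0.789, -0.001]
ft_force: [0.2, -0.1, -7.9]
finger_gap: 0.0143
grasp_force: 39.4
[-0.03783738  0.24977616 -0.01257038] [ 0.217159   -0.11515838 -7.9378799 ]
```

```bash

python3 -m inch '[[[0,0.003,-0.0207,0,0,0],[0,0.0084,-0.0411,0,0,0],[0,0.0156,-0.0608,0,0,0],[0,0.0247,-0.0797,0,0,0],[0,0.0357,-0.0976,0,0,0]]]'
python3 -m inch '[[[0,0.0127,-0.0167,0,0,0],[0,0.027,-0.032,0,0,0],[0,0.0428,-0.0459,0,0,0],[0,0.0598,-0.0581,0,0,0],[0,0.078,-0.0686,0,0,0]]]'
```

```text
time_s: 4.97
position: [0.5408, 0.2053, 0.3765]
eef_rot: [-0.005, 0.614, 0.789, -0.007]
ft_force: [-10.4, -4.0, -2.6]
finger_gap: 0.0145
grasp_force: 39.3
time_s: 5.38
position: [0.6184, 0.2249, 0.4536]
eef_rot: [-0.001, 0.614, 0.789, -0.002]
ft_force: [-8.4, -2.3, 5.5]
finger_gap: 0.0144
grasp_force: 39.6
```

Forces are low. I'll carry it on past centre to about 1.85 rad.

```bash

python3 -m inch '[[[0,0.0192,-0.0085,0,0,0],[0,0.0391,-0.0151,0,0,0],[0,0.0596,-0.0197,0,0,0],[0,0.0804,-0.0223,0,0,0],[0,0.1014,-0.0227,0,0,0]]]'
python3 -m inch '[[[0,0.021,0.0017,0,0,0],[0,0.0416,0.0054,0,0,0],[0,0.0518,0.008,0,0,0],[0,0.0518,0.008,0,0,0],[0,0.0518,0.008,0,0,0]]]'
python3 - <<'E'
from h import *
c=robot.camera("scene");cv2.imwrite("pics/s2.png",cv2.resize(np.array(c["pixels"])[80:272,220:476],(800,600)))
print(robot.observe()["joints"])
E
```

```text
time_s: 5.8
position: [0.7193, 0.2502, 0.4736]
eef_rot: [0.002, 0.615, 0.789, 0.002]
ft_force: [3.5, 1.1, 0.6]
finger_gap: 0.0142
grasp_force: 43.2
time_s: 6.22
position: [0.7699, 0.2629, 0.4631]
eef_rot: [0.002, 0.615, 0.789, 0.003]
ft_force: [4.5, 1.6, -2.0]
finger_gap: 0.0143
grasp_force: 44.6
[ 2.42907688e-01  5.92104074e-01  1.00713657e+00  3.23241385e-04
  1.53562430e+00 -4.01316704e-03]
```

View pics/s2.png

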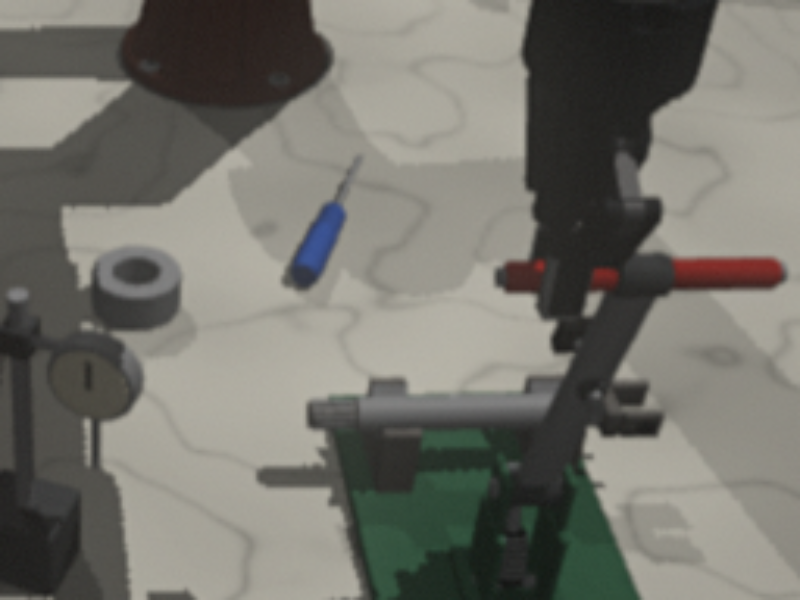

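The arm is leaning well back, held by the grip at (565,280). I'll release it, rise, and go back above the shaft.

```bash

python3 -m inch '[[[0,0,0,0,0,0],[0,0,0,0,0,0],[0,0,0,0,0,0],[0,0,0,0,0,0]]]' -0.3
python3 -m inch '[[[0,0,-0.015,0,0,0],[0,0,-0.03,0,0,0],[0,0,-0.045,0,0,0],[0,0,-0.06,0,0,0],[0,0,-0.06,0,0,0]]]'
python3 -m inch '[[[0,0,0,0,0,0],[0,-0.03,0,0,0,0],[0,-0.06,0,0,0,0],[0,-0.095,0,0,0,0],[0,-0.13,0,0,0,0]]]'
python3 -m inch '[[[0,-0.03,0,0,0,0],[0,-0.055,0,0,0,0],[0,-0.055,0,0,0,0]]]'
python3 - <<'E'
from h import *
np.set_printoptions(precision=4,suppress=True)
for n in("scene","top"):
    c=robot.camera(n)
    if n=="scene":cv2.imwrite("pics/s3.png",cv2.resize(np.array(c["pixels"])[80:272,220:476],(800,600)))
    for k,z in dict(shaft=.06,vee_rest=.06,clamp_pivot=.105,crossbar=.30).items():
        for r in robot.spot_point(c,k)[:1]: print(n,k,r["conf"],onz(c,r["position"],z))
E
```

```text
time_s: 6.6
position: [0.768, 0.2624, 0.4618]
eef_rot: [-0.0, 0.615, 0.789, -0.001]
ft_force: [1.6, -1.0, -1.4]
finger_gap: 0.0556
grasp_force: 1.2
time_s: 7.02
position: [0.7677, 0.2624, 0.5295]
eef_rot: [0.002, 0.615, 0.789, 0.003]
ft_force: [0.5, 0.4, 0.4]
finger_gap: 0.0557
grasp_force: 0.0
time_s: 7.43
position: [0.6406, 0.2303, 0.5194]
eef_rot: [-0.001, 0.615, 0.789, -0.002]
ft_force: [0.1, 0.0, 0.5]
finger_gap: 0.0551
grasp_force: 0.0
time_s: 7.68
position: [0.5846, 0.2167, 0.5203]
eef_rot: [-0.002, 0.614, 0.789, -0.003]
ft_force: [0.2, 0.4, 0.3]
finger_gap: 0.0554
grasp_force: 0.0
scene shaft 0.81 [0.5945 0.2542 0.06  ]
scene vee_rest 0.97 [0.5925 0.2571 0.06  ]
scene clamp_pivot 0.97 [0.7    0.2924 0.105 ]
scene crossbar 0.58 [0.7726 0.3033 0.3   ]
top shaft 0.98 [0.5843 0.2602 0.06  ]
top vee_rest 0.77 [0.5861 0.2581 0.06  ]
top clamp_pivot 0.64 [0.6981 0.2815 0.105 ]
top crossbar 0.69 [0.545  0.2019 0.3   ]
```

View pics/s3.png

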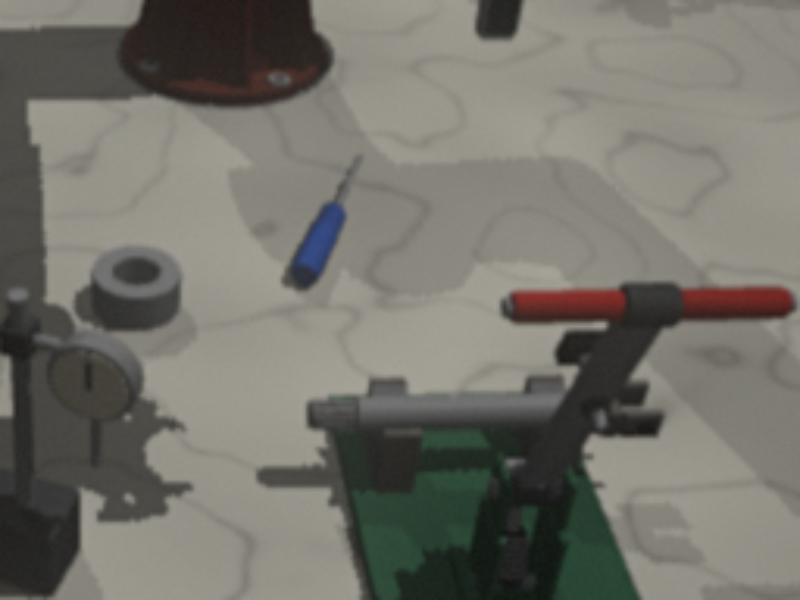

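The arm stands fully open by itself. I'll centre over the shaft and descend, with the pads about 7 mm above the axis so they clear the bay floor later.

```bash

python3 -m inch '[[[0.02,0.005,0.01,0,0,0],[0.04,0.01,0.04,0,0,0],[0.04,0.01,0.08,0,0,0],[0.04,0.01,0.12,0,0,0],[0.04,0.01,0.15,0,0,0]]]'
python3 -m inch '[[[0,0,0.03,0,0,0],[0,0,0.06,0,0,0],[0,0,0.08,0,0,0],[0,0,0.09,0,0,0],[0,0,0.09,0,0,0]]]'
python3 - <<'E'
from h import *
from scipy.spatial.transform import Rotation as Ro
np.set_printoptions(precision=4,suppress=True)
s=robot.observe();q=s["eef_rot"];R=Ro.from_quat([*q[1:],q[0]]).as_matrix();p=np.array(s["position"])
print(p,R,"to go",R.T@(np.array([.585,.258,.222])-p))
E
```

```text
time_s: 8.6
position: [0.5882, 0.2588, 0.368]
eef_rot: [-0.001, 0.614, 0.789, -0.001]
ft_force: [-0.6, 0.9, -0.3]
finger_gap: 0.0556
grasp_force: 0.0
time_s: 9.02
position: [0.5878, 0.2581, 0.2779]
eef_rot: [-0.002, 0.615, 0.789, -0.003]
ft_force: [0.4, -0.7, -0.4]
finger_gap: 0.0556
grasp_force: 0.0
[0.5878 0.2581 0.2779] [[-0.2442  0.9697 -0.0062]
 [ 0.9697  0.2442 -0.002 ]
 [-0.0004 -0.0065 -1.    ]] to go [ 0.0006 -0.0024  0.0559]
```

```bash

python3 -m inch '[[[0,-0.003,0.015,0,0,0],[0,-0.003,0.03,0,0,0],[0,-0.003,0.045,0,0,0],[0,-0.003,0.056,0,0,0],[0,-0.003,0.056,0,0,0]]]'
python3 - <<'E'
from h import *
c=robot.camera("scene");cv2.imwrite("pics/s4.png",cv2.resize(np.array(c["pixels"])[110:254,290:482],(800,600)))
E
```

```text
time_s: 9.43
position: [0.5852, 0.2575, 0.2234]
eef_rot: [-0.001, 0.615, 0.789, -0.002]
ft_force: [-1.2, -0.7, -0.4]
finger_gap: 0.0559
grasp_force: 0.0
```

View pics/s4.png

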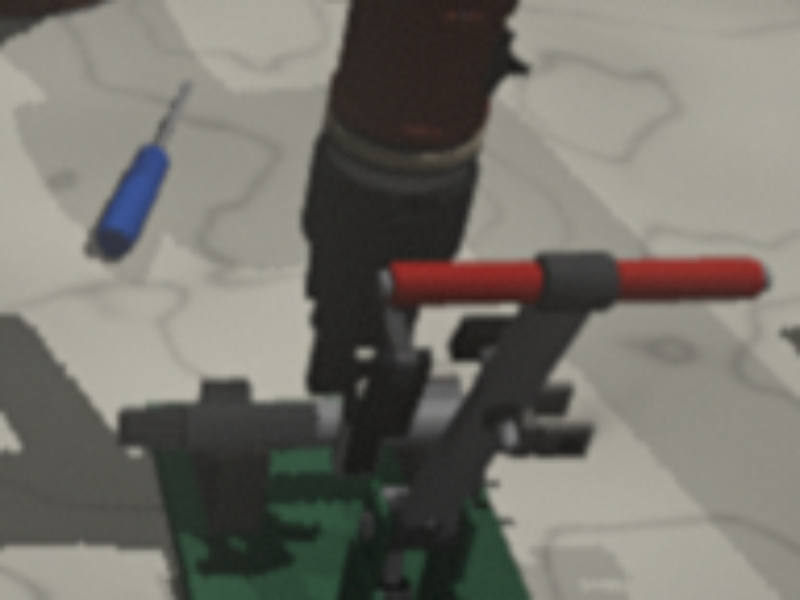

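The fingers straddle the tube between the vees at (375,420). I'll grip and lift it straight up.

```bash

python3 -m inch '[[[0,0,0,0,0,0],[0,0,0,0,0,0],[0,0,0,0,0,0],[0,0,0,0,0,0],[0,0,0,0,0,0]]]' 1 90
python3 -m inch '[[[0,0,0,0,0,0],[0,0,-0.005,0,0,0],[0,0,-0.012,0,0,0],[0,0,-0.02,0,0,0],[0,0,-0.03,0,0,0]]]'
python3 -m inch '[[[0,0,-0.02,0,0,0],[0,0,-0.04,0,0,0],[0,0,-0.06,0,0,0],[0,0,-0.08,0,0,0],[0,0,-0.08,0,0,0]]]'
python3 -m inch '[[[0,0,0,0,0,0],[0,0,0,0,0,0]]]'
python3 - <<'E'
from h import *
s=robot.observe();print(s["ft_torque"],s["ft_force"],s["joints"])
c=robot.camera("scene");cv2.imwrite("pics/s5.png",cv2.resize(np.array(c["pixels"])[80:272,220:476],(800,600)))
E
```

```text
time_s: 9.9
position: [0.5858, 0.2579, 0.2274]
eef_rot: [-0.0, 0.615, 0.789, -0.001]
ft_force: [-4.0, -2.1, 5.6]
finger_gap: 0.0208
grasp_force: 88.0
time_s: 10.32
position: [0.5853, 0.2575, 0.2549]
eef_rot: [-0.001, 0.615, 0.789, -0.001]
ft_force: [0.2, 0.2, -6.5]
finger_gap: 0.0205
grasp_force: 88.6
time_s: 10.73
position: [0.5878, 0.2585, 0.342]
eef_rot: [0.003, 0.615, 0.789, 0.005]
ft_force: [2.3, 1.4, -4.3]
finger_gap: 0.0207
grasp_force: 89.0
time_s: 10.9
position: [0.5854, 0.2576, 0.3346]
eef_rot: [-0.0, 0.615, 0.789, -0.001]
ft_force: [-0.9, 0.5, -5.7]
finger_gap: 0.0205
grasp_force: 89.0
[-0.06230245  0.03763329 -0.02893507] [-0.93100262  0.4749542  -5.72593581] [ 3.04941548e-01  3.11916887e-01  1.63370593e+00 -3.80966092e-05
  1.19777221e+00  5.81382529e-02]
```

View pics/s5.png

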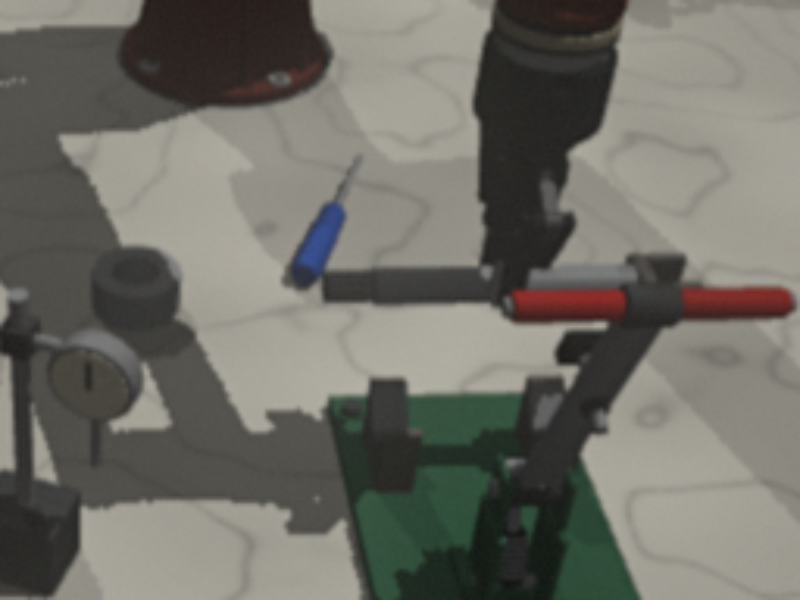

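The shaft is held level (5.7 N) and clear of the stand. I'll carry it to above the bay, passing in front of the gauge.

```bash

python3 -m inch '[[[-0.015,-0.007,0,0,0,0],[-0.035,-0.016,0,0,0,0],[-0.062,-0.028,0,0,0,0],[-0.09,-0.04,0,0,0,0],[-0.12,-0.054,0,0,0,0]]]'
python3 -m inch '[[[-0.028,-0.012,0,0,0,0],[-0.055,-0.024,0,0,0,0],[-0.08,-0.035,0,0,0,0],[-0.1,-0.045,0,0,0,0],[-0.12,-0.053,0,0,0,0]]]'
python3 -m inch '[[[-0.022,-0.003,0,0,0,0],[-0.048,-0.006,0,0,0,0],[-0.075,-0.009,0,0,0,0],[-0.102,-0.013,0,0,0,0],[-0.13,-0.017,0,0,0,0]]]'
python3 -m inch '[[[-0.028,-0.003,0,0,0,0],[-0.055,-0.006,0,0,0,0],[-0.08,-0.01,0,0,0,0],[-0.105,-0.013,0,0,0,0],[-0.129,-0.017,0,0,0,0]]]'
python3 -m inch '[[[0,0,0,0,0,2],[0,0,0,0,0,4],[0,0,0,0,0,6.2],[0,0,0,0,0,6.2],[0,0,0,0,0,6.2]]]'
python3 - <<'E'
from h import *
from scipy.spatial.transform import Rotation as Ro
np.set_printoptions(precision=4,suppress=True)
s=robot.observe();q=s["eef_rot"];R=Ro.from_quat([*q[1:],q[0]]).as_matrix();p=np.array(s["position"])
print(p,"to go",R.T@(np.array([.571,-.259,.3])-p),np.degrees(np.arctan2(R[1,1],R[0,1])))
for n in("scene","top"):
    c=robot.camera(n)
    for k,z in dict(shaft=.175,bay_floor=.01).items():
        for r in robot.spot_point(c,k)[:2]: print(n,k,r["conf"],onz(c,r["position"],z))
    if n=="top":cv2.imwrite("pics/t5.png",cv2.resize(np.array(c["pixels"])[90:270,240:480],(800,600)))
    if n=="scene":cv2.imwrite("pics/s6.png",cv2.resize(np.array(c["pixels"])[80:272,0:256],(800,600)))
E
```

```text
time_s: 11.37
position: [0.5618, 0.127, 0.3335]
eef_rot: [-0.001, 0.614, 0.789, -0.001]
ft_force: [0.3, -0.5, -6.4]
finger_gap: 0.0207
grasp_force: 88.9
time_s: 11.78
position: [0.5392, -0.0028, 0.3336]
eef_rot: [-0.002, 0.615, 0.788, -0.001]
ft_force: [1.1, 0.8, -6.3]
finger_gap: 0.0203
grasp_force: 88.9
time_s: 12.2
position: [0.555, -0.1325, 0.3336]
eef_rot: [-0.002, 0.615, 0.789, -0.001]
ft_force: [0.5, -0.2, -7.0]
finger_gap: 0.0207
grasp_force: 89.0
time_s: 12.62
position: [0.5702, -0.2619, 0.3333]
eef_rot: [-0.002, 0.615, 0.789, -0.0]
ft_force: [0.9, 0.3, -6.3]
finger_gap: 0.0206
grasp_force: 89.0
time_s: 13.03
position: [0.5703, -0.2605, 0.3337]
eef_rot: [-0.002, 0.656, 0.755, -0.0]
ft_force: [0.8, 0.1, -7.2]
finger_gap: 0.0204
grasp_force: 88.9
[ 0.5703 -0.2605  0.3337] to go [0.0014 0.001  0.0337] 7.977523590775352
scene shaft 0.9 [ 0.5947 -0.2483  0.175 ]
scene shaft 0.23 [0.8882 0.0231 0.175 ]
scene bay_floor 0.66 [ 0.5779 -0.2529  0.01  ]
top shaft 0.62 [ 0.5724 -0.2509  0.175 ]
top bay_floor 0.94 [ 0.5707 -0.2561  0.01  ]
```

View pics/s6.png

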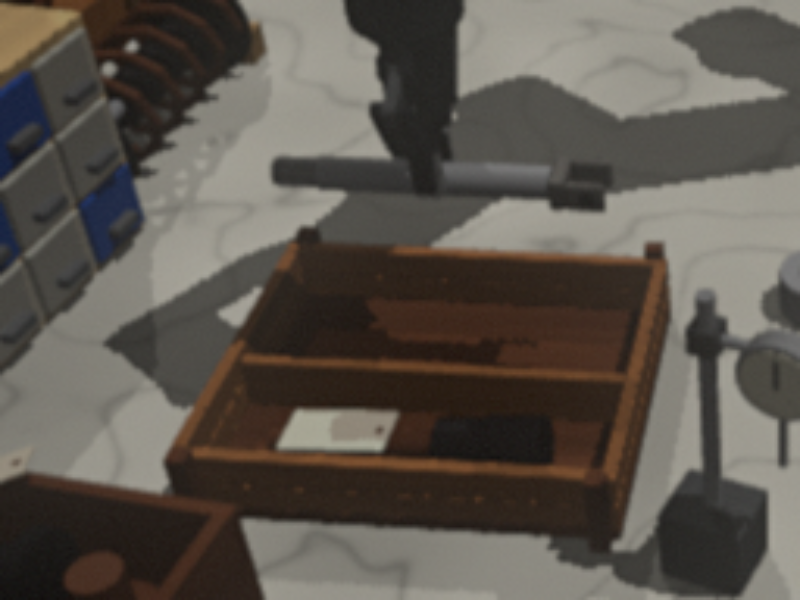

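The shaft is above the bay, displaced about +8 mm along y in the gripper, with the bay clear. A small correction, then I'll lower it.

```bash

python3 -m inch '[[[-0.005,0.002,0.01,0,0,0],[-0.005,0.002,0.035,0,0,0],[-0.005,0.002,0.06,0,0,0],[-0.005,0.002,0.08,0,0,0],[-0.005,0.002,0.09,0,0,0]]]'
python3 -m inch '[[[0,0,0.01,0,0,0],[0,0,0.02,0,0,0],[0,0,0.03,0,0,0],[0,0,0.038,0,0,0],[0,0,0.038,0,0,0]]]'
python3 -m inch '[[[0,0,0.003,0,0,0],[0,0,0.006,0,0,0],[0,0,0.009,0,0,0],[0,0,0.011,0,0,0],[0,0,0.011,0,0,0]]]'
python3 - <<'E'
from h import *
c=robot.camera("scene");cv2.imwrite("pics/s7.png",cv2.resize(np.array(c["pixels"])[80:272,0:256],(800,600)))
s=robot.observe();print(s["position"],s["ft_force"],s["ft_torque"])
E
```

```text
time_s: 13.75
position: [0.5724, -0.2645, 0.2413]
eef_rot: [-0.003, 0.656, 0.754, -0.001]
ft_force: [-1.3, 1.4, -6.7]
finger_gap: 0.0203
grasp_force: 89.0
time_s: 14.17
position: [0.5732, -0.2649, 0.2059]
eef_rot: [-0.001, 0.656, 0.754, -0.0]
ft_force: [0.5, 1.2, -6.9]
finger_gap: 0.0206
grasp_force: 89.0
time_s: 14.58
position: [0.5737, -0.2651, 0.1964]
eef_rot: [-0.0, 0.656, 0.754, -0.0]
ft_force: [0.6, 0.9, -7.8]
finger_gap: 0.0206
grasp_force: 89.0
[ 0.57372412 -0.26514316  0.19652243] [-0.4197649   0.14775341 -5.95116265] [-0.06542139  0.03119206 -0.00159083]
```

View pics/s7.png

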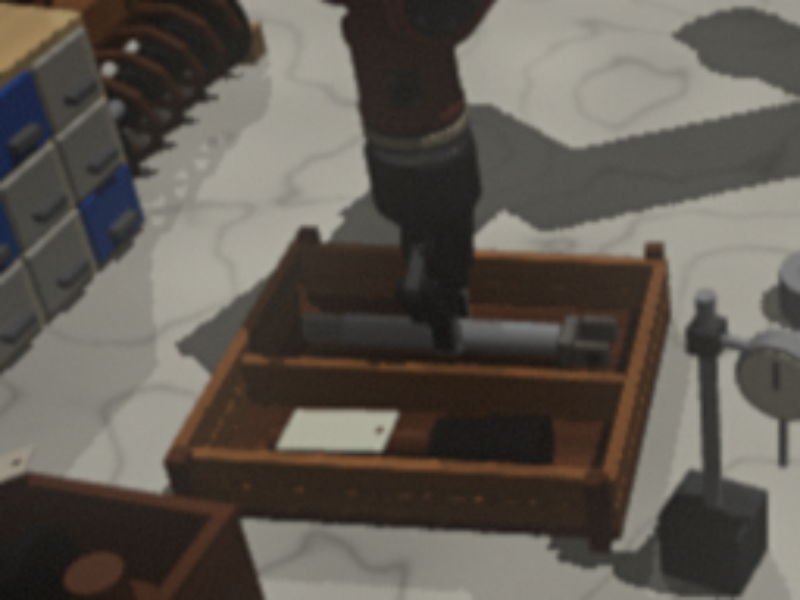

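The shaft is inside the bay, between the walls at (300..615, 335), with no contact yet. I'll lower in small steps.

```bash

python3 -m inch '[[[0,0,0.002,0,0,0],[0,0,0.004,0,0,0],[0,0,0.004,0,0,0],[0,0,0.004,0,0,0]]]'|sed -n 2,4p
python3 -m inch '[[[0,0,0.001,0,0,0],[0,0,0.002,0,0,0],[0,0,0.002,0,0,0],[0,0,0.002,0,0,0]]]'|sed -n 2,4p
```

```text
position: [0.5737, -0.2651, 0.1924]
eef_rot: [-0.0, 0.656, 0.754, -0.0]
ft_force: [0.3, 0.1, -6.8]
position: [0.5738, -0.2651, 0.1905]
eef_rot: [-0.0, 0.656, 0.754, -0.0]
ft_force: [0.1, -1.0, -7.5]
```

```bash

python3 -m inch '[[[0,0,0.001,0,0,0],[0,0,0.002,0,0,0],[0,0,0.002,0,0,0],[0,0,0.002,0,0,0]]]'|sed -n 2,4p
python3 -m inch '[[[0,0,0.0005,0,0,0],[0,0,0.001,0,0,0],[0,0,0.001,0,0,0],[0,0,0.001,0,0,0]]]'|sed -n 2,4p
```

```text
position: [0.574, -0.2653, 0.1896]
eef_rot: [0.0, 0.656, 0.754, -0.0]
ft_force: [-2.2, 0.8, 0.4]
position: [0.5741, -0.2653, 0.1896]
eef_rot: [-0.0, 0.656, 0.754, -0.0]
ft_force: [-5.5, 2.4, 7.8]
```

The shaft is on the floor. I'll release it and rise.

```bash

python3 -m inch '[[[0,0,0,0,0,0],[0,0,0,0,0,0],[0,0,0,0,0,0],[0,0,0,0,0,0],[0,0,0,0,0,0]]]' -0.1
python3 -m inch '[[[0,0,-0.008,0,0,0],[0,0,-0.02,0,0,0],[0,0,-0.04,0,0,0],[0,0,-0.07,0,0,0],[0,0,-0.1,0,0,0]]]'|sed -n 2,4p
python3 -m inch '[[[0,0,-0.03,0,0,0],[0,0,-0.06,0,0,0],[0,0,-0.09,0,0,0],[0,0,-0.11,0,0,0],[0,0,-0.12,0,0,0]]]'|sed -n 2,4p
python3 -m inch '[[[0,-0.03,0,0,0,0],[0,-0.06,0,0,0,0],[0,-0.09,0,0,0,0],[0,-0.12,0,0,0,0],[0,-0.12,0,0,0,0]]]'|sed -n 2,4p
python3 - <<'E'
from h import *
c=robot.camera("scene");cv2.imwrite("pics/s8.png",cv2.resize(np.array(c["pixels"]),(800,600)))
E
```

```text
time_s: 16.38
position: [0.5741, -0.2654, 0.1878]
eef_rot: [0.001, 0.656, 0.754, 0.0]
ft_force: [0.1, -0.8, -0.5]
finger_gap: 0.0468
grasp_force: 0.0
position: [0.5735, -0.265, 0.2888]
eef_rot: [-0.001, 0.656, 0.754, -0.0]
ft_force: [-0.4, -0.9, 0.0]
position: [0.5745, -0.2656, 0.4139]
eef_rot: [0.004, 0.656, 0.754, 0.001]
ft_force: [0.0, -0.3, 0.4]
position: [0.4509, -0.2816, 0.4064]
eef_rot: [-0.002, 0.657, 0.754, -0.001]
ft_force: [1.3, -0.9, -2.2]
```

View pics/s8.png

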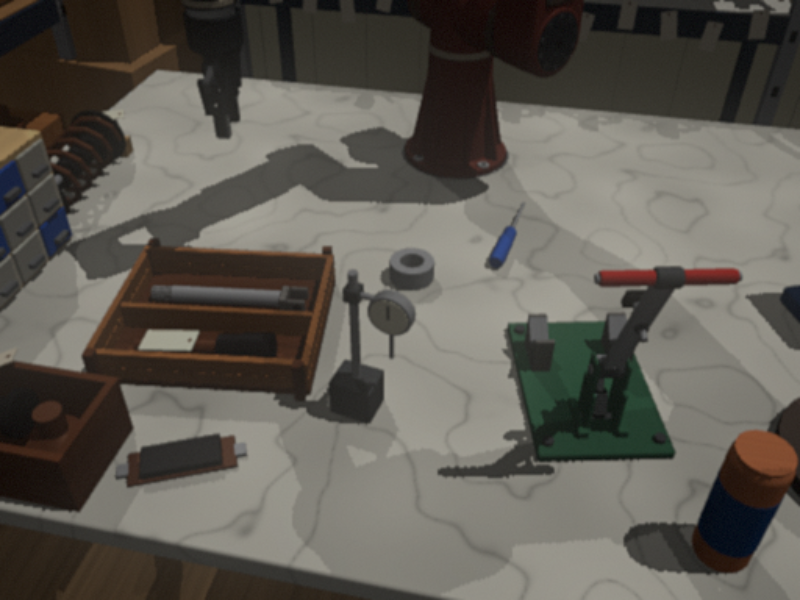

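The shaft lies flat along the bay at (230,297), the arm is open at (665,275), and the gauge, bearing and stub axle are where they were. I'll hand it in.

```bash
python3 -c "
from workcell import robot
print(robot.finish_job())"
```

```text
the job is handed in; nothing more can be done
None
```

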